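# Take a photometer reading at the third attenuator click

### The arm

A 6-joint arm with a two-finger parallel gripper is mounted at the origin on a cart in front of the work surface, level with it; the furniture and walls round the work are solid. World frame = base frame: x ahead of the robot, y to its left, z up, the work surface at z = 0. Lengths are in mm, angles in degrees, forces in N, time in s.
With the tool pointing down it reaches from about 350 to 850 mm from the base axis. Payload 8.1 kg.
Tool frame: the origin (TCP) lies between the finger pads; the fingertips stand 25 mm ahead of it and the grasp point (between the pads) lies 6 mm ahead of it (r.tcp_to_tips is the distance from the TCP to the fingertips, in mm); z points along the fingers, y is the line along which they close (so a half turn about z gives the same grasp; the last joint's range is limited). The gripper opens to 85 mm and grips with 20 to 120 N. Pads are 22 mm wide; open, the fingers measure 114 mm over their backs; the gripper's body (76 mm by 85 mm) begins 54 mm behind the grasp point. The pads swing forward as they close: fully open they stand 13 mm farther back than shut.
Start: joints at [-4.893, 7.471, 85.268, -0, 87.261, -4.893], TCP at [600.005, 0.022, 256.292] pointing down, gripper open.
Joint ranges: [-169.43, 169.43], [-51.17, 129.36], [1.28, 143.12], [-76.62, 256.62], [0, 156.53], [-152.29, 152.29]. Speed limits (degrees/s): [136.94, 136.94, 159.86, 180, 180, 180].

### API

Orientations are given as [roll, pitch, yaw] about the fixed x, y, z axes, in that order (R = Rz(yaw) Ry(pitch) Rx(roll)).
In Python, from bench import r gives the robot as it stands.
- The arm moves only by the tool apply_moves, never from a script. Its arguments are lists of equal length, an entry for each row: "angular": the turn, a rotation vector about the world's x, y, z in units of 8 degrees (1.0 is 8 degrees), a list of three; "travel": the shift along the world's x, y, z in units of 40 mm (1.0 is 40 mm), a list of three; "jaw": the opening, from 0 (shut) to 1 (fully open). A call has 1 to 20 rows; each row shifts and turns the commanded pose from where the row before left it; what a row does not reach is not made up. A row lasts 1/8 s, in which the tool goes at most 62.5 mm and 10.7 degrees, less where a joint would pass 70% of its speed; a pose out of reach is approached as far as the arm can. A call is refused whole if a number of a shift passes 1 or a number of a turn 1, either way. A call with a gripper value outside its range is refused whole. The fingers move at their own pace and stop on an object; "force" is the grip in N (left out, the last holds). Time passes only in rows, so rows that do not move let the fingers close. It gives the time, the measured TCP pose, the force, the opening and the grip force at its end, in the units of the state.
- r.sense(): the state, without advancing time (a new reading comes with each control period).
- r.snapshot(name): name is "scene" or "side" or "wrist"; returns a dict with "color" (480x640x3 uint8, red, green, blue), "fx", "fy", "cx", "cy" (pixels), "R" (3x3) and "t" (3): a world point X has camera coordinates R X + t; the wrist camera has in their place "mount" (4x4, takes a point from camera to tool coordinates, whose origin is the TCP and whose axes are the flange's). Camera axes: x right, y down, z forward; pixel columns grow to the right and rows downward; lengths in mm; the calibration is good to about 2 mm. A picture is of the moment at which its call begins: read the wrist's pose just before it. There is no depth.
- r.hand_in(): hands the job in; it is judged then, once.
The state is a dict: "time": time; "joint_pos": joint angles; "qd": joint speeds; "joint_efforts": joint torques, N m; "tool_pos": TCP position; "tcp_rot": TCP orientation; "ft_force": force on the tool from outside, world axes, zero at the start; "wrist_torque": the same for the moment, N m; "finger_gap": finger opening in mm; "grip_force": force on a finger pad.
Only numpy, scipy, OpenCV 4.12 (cv2) and the standard library are available. Lean on these libraries where they do the work, as an engineer would, in place of code of your own. Each camera call takes 0.05 s, during which the arm holds its last target. There are 200 camera calls.

### The job

Take a reading of the vial in the bench photometer: press the half-open lid of its sample compartment fully shut, then push the black attenuator tab on its deck to the left, feeling for the clicks, and stop seated in the third click; never run on past it, since the next click would flood the detector with light. With the tab left in that third click, press the large oblong key at the front left of the deck fully down and let it come up again. Everything is pushed with the fingertips: do not grip or force the tab or lift the lid, and leave the vial in its well and the small things round the instrument where they stand.

Things in the scene. Friction and masses are not known exactly. Their poses are not given: they have to be found in the camera images.
- photometer: White bench photometer, fixed to the bench, 215 mm deep (x -115 to +100), 240 mm wide (y), up to 17 degrees askew. Origin: its underside on the bench, mid width; x to its back, away from the robot, y to its left, z up. Flat deck 85 mm above the bench from x = -70 to +100. At the back a black compartment with a 32 mm square well centred at x = 58, y = 0. Sloped front: display, two dummy keys.
- chamber_lid (a joint): Angle of the compartment lid (rad): 0 = fully shut, grows as it opens upward; starts at 0.35 to 0.75. Flat grey lid 74 mm long, 88 wide, 11 thick, 8 mm lip in front, hinged along its rear edge. Its hinge is stiff: it stays where it is left and closes under 1 to 2 N pressed down near its front. Shut, its top is 98 mm above the bench.
- lid_hinge (a point): Middle of the lid's hinge line, at x = 96 mm, y = 0, z = 89.5 mm in the photometer's frame; the hinge line runs along the photometer's y.
- lid_patch (a point): The finger patch on top of the lid (black strip 34 mm wide), 62 mm in front of the hinge line, on the lid's upper face; moves with the lid.
- attenuator (a joint): Travel of the attenuator slide (m) to the photometer's left (+y): 0 = right end stop, 0.0915 = left end stop. Starts in a free run at 0.001 to 0.008. A spring ball inside gives five clicks: it rests at 0.026 (first), 0.042, 0.058 (third), 0.074, 0.090. Crests lie half way, at 0.018, 0.034, 0.050, 0.066, 0.082: short of one it falls back, 2 mm past it it jumps into the next click.
- tab_top (a point): Top centre of the attenuator's black upright tab: 28 mm high over the deck (top 113 mm above the bench), 16 mm wide in the photometer's x, 7 mm thick in y; foot 11 mm in y, 5 mm high. Runs at x = -20 mm, y = -46 mm + travel. Free run 0.5 N; leaving a click takes 6 to 7 N at once, falling to under 1 N at the crest; then it snaps up to 8 mm ahead of the finger and stays there when let go.
- read_key (a joint): Travel of the oblong read key (m): 0 = up, 0.004 = fully down; it springs back up. 1.4 N at the top, 5 N fully down.
- key_top (a point): Centre of the top face of the white oblong read key, 22 mm (x) by 30 mm (y), at x = -50 mm, y = 90 mm in the photometer's frame, 92 mm above the bench (7 mm above the deck) when up.
- sample_vial: The screw-cap glass vial being measured, 24 mm in diameter, 54 mm high, standing in the well with its top 3 mm below the deck; origin at the centre of its underside. Must stay there.
- vial_left: Screw-cap vial, 24 mm in diameter, 54 mm high, standing on the bench at the photometer's left; origin at its underside. Leave alone.
- vial_front: Screw-cap vial, 24 mm in diameter, 54 mm high, standing on the bench before the photometer; origin at its underside. Leave alone.
- stopper: Black rubber stopper, 30 mm in diameter, 24 mm high, on the bench before the photometer's right half; origin at its underside. Leave alone.
- dish: Glass petri dish, 60 mm in diameter, 16 mm high, on the bench at the photometer's right; origin at its underside. Leave alone.

How it is judged (in metres and radians):
On the way, in this order (a step that is already met when the one before it is completed fails the run):
1. the lid is pressed shut while the attenuator is still closed (value of joint chamber_lid below 0.05 rad and value of joint attenuator below 0.018 m), for 0.1 s.
2. the attenuator sits in its third click (value of joint attenuator between 0.055 and 0.061 m), for 0.2 s.
3. the key is pressed down with the attenuator in its third click (all of step 2 and value of joint read_key above 0.003 m), for 0.05 s.
At the end, for the whole second after the job is handed in: The lid is shut (within 0.05 rad), the attenuator rests in its third click (58 mm, within 3 mm), the key has been pressed and is up again, and the vial stands in its well (all of step 2 and value of joint chamber_lid below 0.05 rad and value of joint read_key below 0.001 m and distance of sample_vial from where it was at the start of the episode below 0.012 m and angle between sample_vial's own z axis and vertical below 0.3 rad); the robot touches nothing.
It fails at once if the attenuator ran past its third click (value of joint attenuator above 0.066 m).
It fails at once if the attenuator was opened with the lid open (value of joint attenuator above 0.022 m and value of joint chamber_lid above 0.08 rad).
It fails at once if the tab was gripped or forced (more than 20 N) (contact force between the fingers and attenuator above 20 N).
It fails at once if the lid was lifted open instead of pressed shut (value of joint chamber_lid above 0.9 rad).
It fails at once if the sample vial was lifted, or a thing beside the photometer was moved or lifted (distance of any of sample_vial, vial_left, vial_front, stopper, dish from where it was at the start of the episode above 0.015 m).
It also fails if it takes over 64 s, if anything falls off the work surface, if the arm or the gripper's body presses on something with over 40 N, if the wrist force passes 120 N, or if a joint passes its speed limit or range.

## Working session

There is one attempt and no reset: what is moved stays moved. The work goes in short steps, Python scripts to look and compute and a tool call to move; the robot and the scene stay as the last step left them, time stands still between calls to the robot, and variables do not carry over. Pictures are saved under pics/ and viewed, at most 10 in all, crops included, and the job is handed in when it is done.

Besides the shell and the picture viewer there is one more tool, called after ">>>" in YAML: its name, and indented under it one key for each argument. apply_moves: Moves the arm, as the interface text tells. Its arguments: {"type":"object","properties":{"angular":{"type":"array"},"travel":{"type":"array"},"jaw":{"type":"array"},"force":{"type":"number"}},"required":["angular","travel","jaw"]}

```bash
mkdir -p pics; python3 - <<'E'
from bench import r
import cv2,pickle
d={}
for n in("scene","side","wrist"):
    s=r.snapshot(n); d[n]=s
    cv2.imwrite(f"pics/{n}0.png",s["color"][:,:,::-1])
    print(n,{k:v for k,v in s.items() if k!="color"})
pickle.dump(d,open("s0.pkl","wb"));print(r.sense())
E
```

```text
scene {'fx': 589.1200771529221, 'fy': 589.1200771529221, 'cx': 320.3079649728302, 'cy': 225.37034356574875, 'R': array([[-0.65937912, -0.75177604,  0.00720843],
       [-0.51320383,  0.44308053, -0.73505202],
       [ 0.54940058, -0.48837735, -0.67797239]]), 't': array([316.14488692, 374.28990846, 631.30656235])}
side {'fx': 528.5343930836895, 'fy': 528.5343930836895, 'cx': 314.5802869157226, 'cy': 240.29051773032916, 'R': array([[ 0.98686721, -0.15953179, -0.02535171],
       [-0.09588324, -0.45222168, -0.88673669],
       [ 0.1299981 ,  0.87752217, -0.46157918]]), 't': array([-515.52375781,  103.47567737,  846.21637726])}
wrist {'fx': 415.6397937372285, 'fy': 415.6397937372285, 'cx': 320.98270711069677, 'cy': 235.75827008849313, 'mount': array([[-3.93446754e-04, -9.61537494e-01, -2.74673430e-01,
         7.01465933e+01],
       [ 9.99999922e-01, -3.84236429e-04, -8.73364084e-05,
        -3.27107332e-01],
       [-2.15623065e-05, -2.74673443e-01,  9.61537570e-01,
        -1.17541687e+02],
       [ 0.00000000e+00,  0.00000000e+00,  0.00000000e+00,
         1.00000000e+00]])}
{'time': 0.15, 'joint_pos': array([-4.89170558e+00,  7.50534698e+00,  8.53187398e+01,  7.04241210e-04,
        8.72634126e+01, -4.89458194e+00]), 'qd': array([-0.05186839, -0.12962375, -0.25339984, -0.03997149,  0.10064584,
        0.07030136]), 'joint_efforts': array([ 1.01583330e-03, -5.70061326e+01, -5.01160097e+01, -1.39109225e-04,
        9.69119486e-03, -7.10949371e-05]), 'tool_pos': array([5.99575765e+02, 7.70161498e-02, 2.55447181e+02]), 'tcp_rot': array([-1.79912880e+02, -8.16650445e-03,  9.00028360e+01]), 'ft_force': array([-0.68943343,  0.6696027 ,  0.17807688]), 'wrist_torque': array([ 0.01746649, -0.02156547,  0.01063637]), 'grip_force': 0.0, 'finger_gap': 85.20052613635688}
```

View pics/scene0.png

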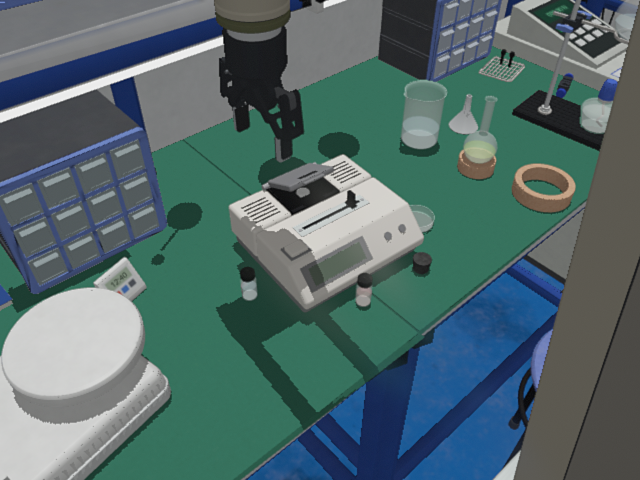

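View pics/side0.png

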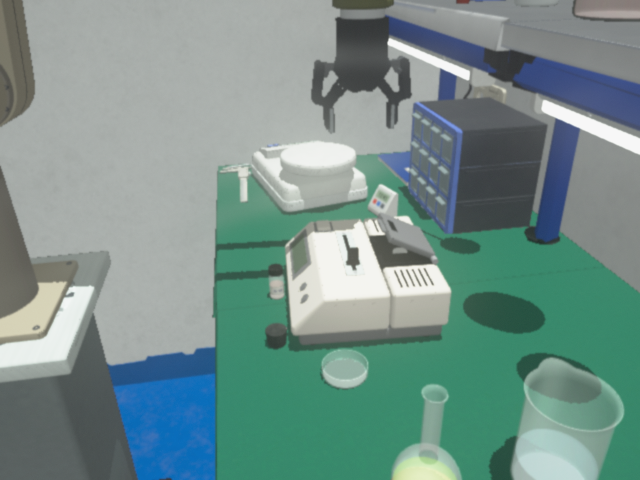

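View pics/wrist0.png

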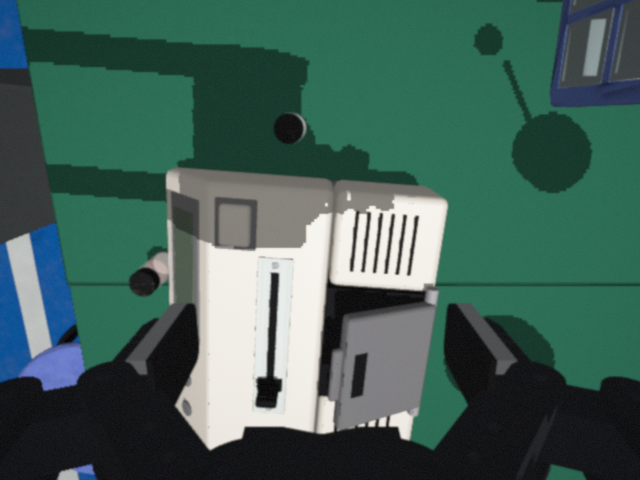

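Wrist picture: the key outline spans about (217,198)–(256,248), the slide plate has corners (258,257), (293,259), (287,413), (252,411), and the tab is near (268,385). The lid lies at right, with its patch near (359,375). The scene and side pictures show the tab at about (351,196) and (352,250).

```bash
cat > h.py <<'E'
import numpy as np
from scipy.spatial.transform import Rotation as Ro
def wray(s,st,px):
    R=Ro.from_euler('xyz',st["tcp_rot"],degrees=True).as_matrix();M=s["mount"]
    d=R@M[:3,:3]@np.array([(px[0]-s["cx"])/s["fx"],(px[1]-s["cy"])/s["fy"],1]);o=R@M[:3,3]+st["tool_pos"]
    return o,d
def fray(s,px):
    return -s["R"].T@s["t"], s["R"].T@np.array([(px[0]-s["cx"])/s["fx"],(px[1]-s["cy"])/s["fy"],1])
def onz(ray,z): o,d=ray; return o+d*(z-o[2])/d[2]
def tri(rays):
    A=0;b=0
    for o,d in rays:
        d=d/np.linalg.norm(d);P=np.eye(3)-np.outer(d,d);A=A+P;b=b+P@o
    X=np.linalg.solve(A,b);return X,[np.linalg.norm(np.cross(X-o,d/np.linalg.norm(d))) for o,d in rays]
def proj(s,X): c=s["R"]@X+s["t"];return c[0]/c[2]*s["fx"]+s["cx"],c[1]/c[2]*s["fy"]+s["cy"]
E
python3 - <<'E'
from h import *;import pickle,cv2
from bench import r
d=pickle.load(open("s0.pkl","rb"));st=r.sense();w=d["wrist"]
P=lambda px,z:onz(wray(w,st,px),z)[:2]
pl=[P(p,85) for p in[(258,257),(293,259),(287,413),(252,411)]];print("plate",np.round(pl,1))
key=[P(p,86) for p in[(217,198),(257,199),(255,249),(215,247)]];print("key",np.round(key,1),np.mean(key,0))
e=pl[0]-pl[3]+pl[1]-pl[2];yaw=np.arctan2(-e[0],e[1]);print("yaw",np.degrees(yaw))
k=key[0]-key[3]+key[1]-key[2];print("yawkey",np.degrees(np.arctan2(-k[0],k[1])))
R=np.array([[np.cos(yaw),-np.sin(yaw)],[np.sin(yaw),np.cos(yaw)]])
o=np.mean(key,0)-R@[-50,90];print("origin",o)
print("plate in frame",np.round([(R.T@(p-o)) for p in pl],1))
print("tab", R.T@(P((268,383),113)-o))
big=[cv2.resize(d["wrist"]["color"][180:440,170:450],None,fx=2.8,fy=2.2)[...,::-1]]
cv2.imwrite("pics/w1.png",big[0])
a=cv2.resize(d["scene"]["color"][150:310,220:430],(790,600),interpolation=cv2.INTER_CUBIC)[...,::-1];cv2.imwrite("pics/s1.png",a)
a=cv2.resize(d["side"]["color"][210:340,275:455],(800,578),interpolation=cv2.INTER_CUBIC)[...,::-1];cv2.imwrite("pics/d1.png",a)
E
```

```text
plate [[ 552.9  -28.2]
 [ 578.5  -29.7]
 [ 571.  -163.3]
 [ 542.4 -161.4]]
key [[526.2  15.8]
 [554.2  15. ]
 [551.1 -21.7]
 [522.2 -20.2]] [538.4209061   -2.78105672]
yaw -3.848652070202346
yawkey -5.457814613068063
origin [582.26724439 -95.93414909]
plate in frame [[-33.9  65.6]
 [ -8.2  65.8]
 [ -6.7 -67.9]
 [-35.4 -68. ]]
tab [-20.33058668 -20.35119152]
```

View pics/w1.png

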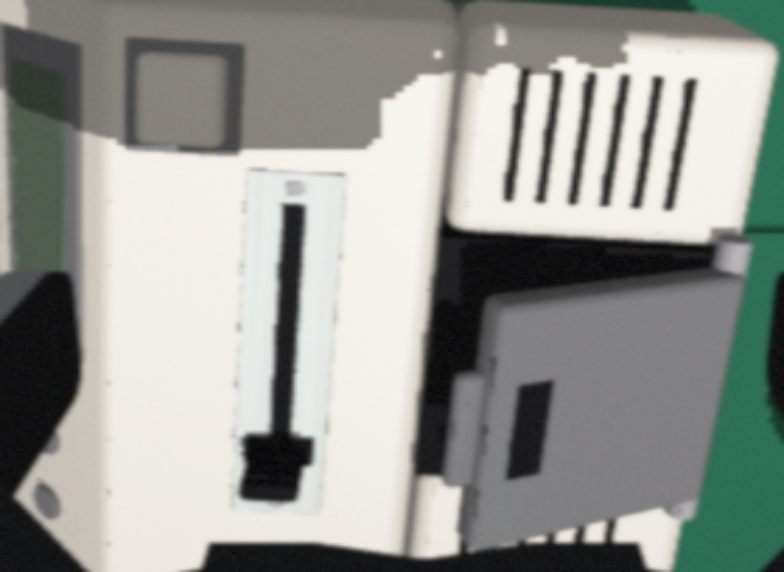

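View pics/d1.png

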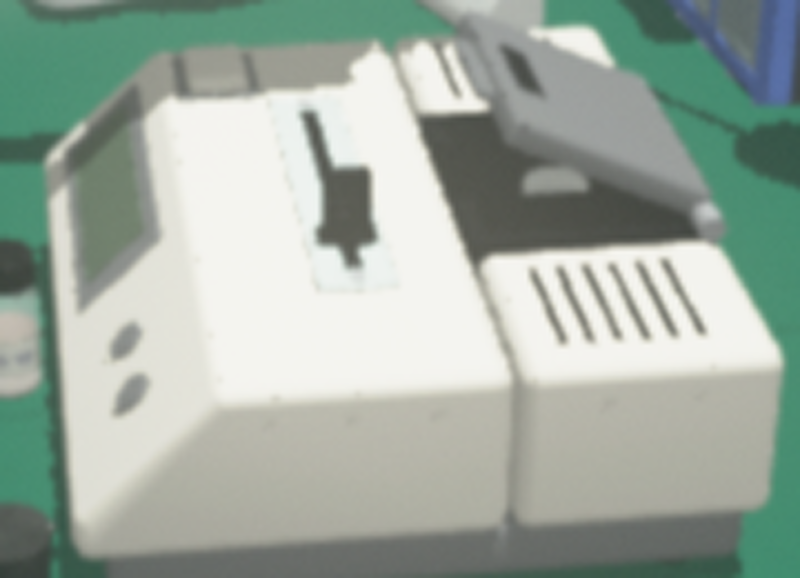

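Wrist crop: the tab's top is at the lower end of the black block, at crop (270,492), with the foot's left edge at crop row 437. The hinge knobs are at crop (733,245) and (682,508), and the patch corners are (517,387), (552,381), (540,472) and (507,479). In the side crop, the tab's top edge is at (352,170).

```bash
python3 - <<'E'
from h import *;import pickle
from bench import r
d=pickle.load(open("s0.pkl","rb"));st=r.sense();w=d["wrist"]
c=lambda x,y:(170+x/2.8,180+y/2.2)
P=lambda x,y,z:onz(wray(w,st,c(x,y)),z)[:2]
def yw(a,b):e=a-b;return np.degrees(np.arctan2(-e[0],e[1]))
h1,h2=P(733,245,89.5),P(682,508,89.5)
print("yaw hinge",yw(h1,h2),"groove",yw(P(452,230,85),P(408,540,85)),"deckfront",yw(P(107,190,85),P(104,540,85)))
print("plateL",yw(P(248,170,85),P(233,508,85)),"plateR",yw(P(344,175,85),P(321,512,85)),"slot",yw(P(293,205,85),P(283,435,85)),"slit",yw(P(693,80,85),P(670,208,85)))
K=np.mean([P(125,38,85),P(244,44,85),P(240,155,85),P(122,149,85)],0)
SL=np.mean([P(248,170,85),P(344,175,85),P(321,512,85),P(233,508,85)],0)
H=(h1+h2)/2
print(K,SL,H,yw(K,SL)) 
for yaw in(-4,-5,-6):
    a=np.radians(yaw);R=np.array([[np.cos(a),-np.sin(a)],[np.sin(a),np.cos(a)]])
    print(yaw,[np.round(q,1) for q in(K-R@[-50,90],SL-R@[-20,0],H-R@[96,0])])
    o=np.mean([K-R@[-50,90],H-R@[96,0]],0)
    print("tabtop",R.T@(P(270,492,113)-o),"foot+y",R.T@(P(278,437,90)-o))
q=np.array([P(517,387,0),P(552,381,0),P(540,472,0),P(507,479,0)])
s=d["side"];X=tri([wray(w,st,c(529,430)),fray(s,(275+525*180/800,210+72*130/578))]);print("patch",X)
X=tri([wray(w,st,c(270,492)),fray(s,(275+352*180/800,210+172*130/578))]);print("tab",X)
E
```

```text
yaw hinge -3.892317042727071 groove -5.544877823021495 deckfront -4.642381099869114
plateL -4.267382655400798 plateR -3.984173499168441 slot -3.602972938829979 slit -4.239756139587956
[537.66919894  -3.50070932] [561.03317521 -95.70642343] [ 677.09455803 -105.45141642] 14.21888709011004
-4 [array([581.3, -96.8]), array([581. , -97.1]), array([581.3, -98.8])]
tabtop [-19.98562709 -36.15699882] foot+y [-20.85012823 -31.0499433 ]
-5 [array([579.6, -97.5]), array([581. , -97.4]), array([581.5, -97.1])]
tabtop [-18.56269524 -36.89484085] foot+y [-19.51619512 -31.80365078]
-6 [array([578. , -98.2]), array([580.9, -97.8]), array([581.6, -95.4])]
tabtop [-17.127103   -37.60773692] foot+y [-18.16931117 -32.53396313]
patch (array([ 625.99534459, -101.31123798,  123.96622526]), [np.float64(0.8730941546871774), np.float64(0.8730941546872002)])
tab (array([ 559.51602841, -134.11544759,  111.14481743]), [np.float64(0.9932155857901648), np.float64(0.9932155857904507)])
```

>>> apply_moves:
  angular:
    - [0, 0, -0.17]
    - [0, 0, -0.17]
    - [0, 0, -0.17]
    - [0, 0, 0]
    - [0, 0, 0]
    - [0, 0, 0]
    - [0, 0, 0]
    - [0, 0, 0]
  travel:
    - [0.14, -0.83, 0]
    - [0.14, -0.83, 0]
    - [0.14, -0.83, 0]
    - [0, 0, -0.5]
    - [0, 0, -0.5]
    - [0, 0, -0.5]
    - [0, 0, -0.5]
    - [0, 0, 0]
  jaw: [0, 0, 0, 0, 0, 0, 0, 0]
  force: 40

```text
time: 1.15
tool_pos: [615.2, -98.6, 173.2]
tcp_rot: [-179.7, -0.0, 86.0]
ft_force: [0.1, -1.1, 0.0]
finger_gap: -0.2
grip_force: 0.0
```

```bash
python3 - <<'E'
from bench import r
import cv2
print(r.tcp_to_tips)
a=r.snapshot("side")["color"][120:340,250:480];b=r.snapshot("scene")["color"][60:280,200:430]
cv2.imwrite("pics/p2.png",cv2.resize(cv2.hconcat([a,b]),(800,383),interpolation=cv2.INTER_CUBIC)[...,::-1]);s=r.sense();print(s["tool_pos"],s["tcp_rot"],s["ft_force"],s["finger_gap"])
E
```

```text
25.0
[616.84445432 -99.26420106 176.33440184] [-1.79990093e+02 -1.53405966e-03  8.59469093e+01] [-0.56271962 -0.0506629  -0.71518712] 0.29251663681702406
```

View pics/p2.png

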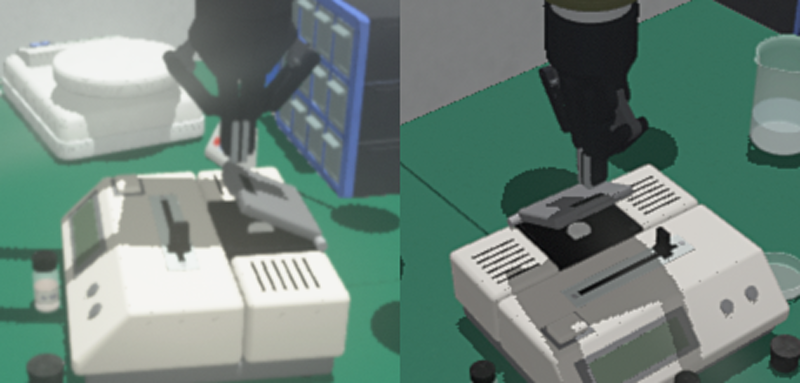

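The shut fingers (side half at about (235,155), scene half at (590,180)) are over the front part of the lid. I'll press down slowly.

>>> apply_moves:
  angular:
    - [0, 0, 0]
    - [0, 0, 0]
    - [0, 0, 0]
    - [0, 0, 0]
    - [0, 0, 0]
    - [0, 0, 0]
    - [0, 0, 0]
    - [0, 0, 0]
    - [0, 0, 0]
    - [0, 0, 0]
  travel:
    - [0, 0, -0.15]
    - [0, 0, -0.15]
    - [0, 0, -0.15]
    - [0, 0, -0.15]
    - [0, 0, -0.15]
    - [0, 0, -0.15]
    - [0, 0, -0.15]
    - [0, 0, -0.1]
    - [0, 0, -0.1]
    - [0, 0, 0]
  jaw: [0, 0, 0, 0, 0, 0, 0, 0, 0, 0]

```text
time: 2.5
tool_pos: [616.6, -99.5, 125.8]
tcp_rot: [-180.0, -0.0, 85.9]
ft_force: [0.8, -0.2, -0.4]
finger_gap: -0.0
grip_force: 0.0
```

>>> apply_moves:
  angular:
    - [0, 0, 0]
    - [0, 0, 0]
    - [0, 0, 0]
  travel:
    - [0, 0, -0.05]
    - [0, 0, -0.03]
    - [0, 0, 0]
  jaw: [0, 0, 0]

```text
time: 2.88
tool_pos: [616.9, -99.6, 123.6]
tcp_rot: [180.0, 0.0, 85.9]
ft_force: [-1.1, -0.4, 3.0]
finger_gap: 0.3
grip_force: 1.8
```

>>> apply_moves:
  angular:
    - [0, 0, 0]
    - [0, 0, 0]
    - [0, 0, 0]
  travel:
    - [0, 0, -0.03]
    - [0, 0, -0.03]
    - [0, 0, 0]
  jaw: [0, 0, 0]

```text
time: 3.25
tool_pos: [617.1, -99.6, 123.2]
tcp_rot: [180.0, 0.0, 85.9]
ft_force: [-9.5, 2.3, 17.7]
finger_gap: 0.3
grip_force: 9.0
```

>>> apply_moves:
  angular:
    - [0, 0, 0]
    - [0, 0, 0]
    - [0, 0, 0]
    - [0, 0, 0]
    - [0, 0, 0]
    - [0, 0, 0]
  travel:
    - [0, 0, 0.5]
    - [0, 0, 0.5]
    - [-0.5, -0.53, 0]
    - [-0.5, -0.53, 0]
    - [-0.51, -0.54, 0]
    - [0, 0, 0]
  jaw: [0, 0, 0, 0, 0, 0]

```text
time: 4.0
tool_pos: [555.9, -165.1, 161.8]
tcp_rot: [179.9, 0.0, 85.8]
ft_force: [0.1, 0.1, -0.1]
finger_gap: 0.2
grip_force: 0.0
```

```bash
python3 - <<'E'
from bench import r
import cv2
a=r.snapshot("side")["color"][120:340,250:480];b=r.snapshot("scene")["color"][60:280,200:430]
cv2.imwrite("pics/p3.png",cv2.resize(cv2.hconcat([a,b]),(800,383),interpolation=cv2.INTER_CUBIC)[...,::-1]);s=r.sense();print(s["tool_pos"],s["ft_force"])
E
```

```text
[ 557.02833522 -163.69237843  161.7178804 ] [0.36621566 0.14417454 0.79524953]
```

View pics/p3.png

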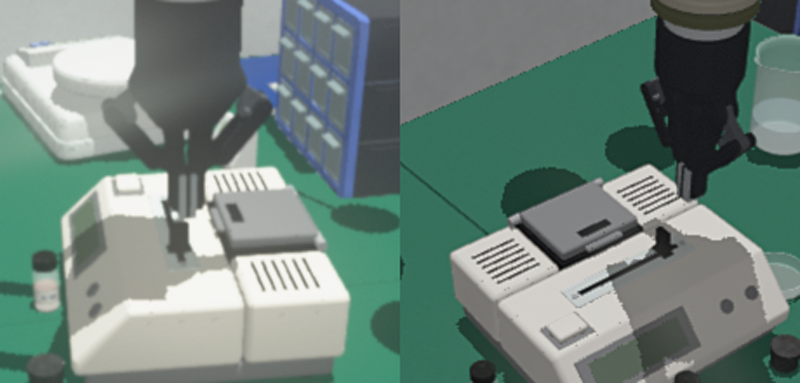

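The lid lies flat (about (265,215) in the side half). The fingers are right of the tab (scene half: fingers at (690,185), tab at (662,240)). Next I'll go down and push along the free run.

>>> apply_moves:
  angular:
    - [0, 0, 0]
    - [0, 0, 0]
    - [0, 0, 0]
    - [0, 0, 0]
    - [0, 0, 0]
    - [0, 0, 0]
    - [0, 0, 0]
    - [0, 0, 0]
    - [0, 0, 0]
    - [0, 0, 0]
  travel:
    - [0, 0, -0.5]
    - [0, 0, -0.48]
    - [0, 0, 0]
    - [0.007, 0.1, 0]
    - [0.007, 0.1, 0]
    - [0.007, 0.1, 0]
    - [0.007, 0.1, 0]
    - [0.007, 0.1, 0]
    - [0, 0, 0]
    - [0, 0, 0]
  jaw: [0, 0, 0, 0, 0, 0, 0, 0, 0, 0]

```text
time: 5.35
tool_pos: [558.1, -144.6, 122.0]
tcp_rot: [179.9, 0.1, 85.9]
ft_force: [-0.5, -5.0, 0.5]
finger_gap: -0.0
grip_force: 2.6
```

>>> apply_moves:
  angular:
    - [0, 0, 0]
    - [0, 0, 0]
    - [0, 0, 0]
  travel:
    - [0.003, 0.05, 0]
    - [0.003, 0.05, 0]
    - [0, 0, 0]
  jaw: [0, 0, 0]

```text
time: 5.72
tool_pos: [558.4, -140.0, 122.0]
tcp_rot: [179.9, 0.0, 85.9]
ft_force: [0.3, -1.7, 0.6]
finger_gap: 0.2
grip_force: 1.3
```

>>> apply_moves:
  angular:
    - [0, 0, 0]
    - [0, 0, 0]
    - [0, 0, 0]
  travel:
    - [0.002, 0.025, 0]
    - [0.002, 0.025, 0]
    - [0, 0, 0]
  jaw: [0, 0, 0]

```text
time: 6.1
tool_pos: [557.9, -137.0, 121.2]
tcp_rot: [-180.0, -0.0, 85.9]
ft_force: [0.2, -0.3, 0.0]
finger_gap: -0.2
grip_force: 0.0
```

>>> apply_moves:
  angular:
    - [0, 0, 0]
    - [0, 0, 0]
    - [0, 0, 0]
  travel:
    - [0.002, 0.025, 0]
    - [0.002, 0.025, 0]
    - [0, 0, 0]
  jaw: [0, 0, 0]

```text
time: 6.48
tool_pos: [558.3, -135.3, 121.3]
tcp_rot: [-180.0, -0.0, 85.9]
ft_force: [-0.0, -0.6, 0.1]
finger_gap: -0.2
grip_force: 0.0
```

>>> apply_moves:
  angular:
    - [0, 0, 0]
    - [0, 0, 0]
    - [0, 0, 0]
    - [0, 0, 0]
  travel:
    - [0.003, 0.05, 0]
    - [0.003, 0.05, 0]
    - [0, 0, 0]
    - [0, 0, 0]
  jaw: [0, 0, 0, 0]

```text
time: 6.98
tool_pos: [558.6, -131.6, 121.5]
tcp_rot: [180.0, 0.0, 85.9]
ft_force: [-0.3, -0.3, 0.5]
finger_gap: 0.3
grip_force: 0.0
```

>>> apply_moves:
  angular:
    - [0, 0, 0]
    - [0, 0, 0]
  travel:
    - [0.002, 0.025, 0]
    - [0, 0, 0]
  jaw: [0, 0]

```text
time: 7.22
tool_pos: [558.7, -130.5, 121.5]
tcp_rot: [-180.0, -0.0, 85.9]
ft_force: [0.0, 0.3, -0.0]
finger_gap: 0.2
grip_force: 0.0
```

>>> apply_moves:
  angular:
    - [0, 0, 0]
    - [0, 0, 0]
  travel:
    - [0.002, 0.025, 0]
    - [0, 0, 0]
  jaw: [0, 0]

```text
time: 7.48
tool_pos: [558.8, -129.8, 121.5]
tcp_rot: [180.0, 0.0, 85.9]
ft_force: [-0.3, -1.7, -0.1]
finger_gap: 0.0
grip_force: 0.9
```

>>> apply_moves:
  angular:
    - [0, 0, 0]
    - [0, 0, 0]
  travel:
    - [0.002, 0.025, 0]
    - [0, 0, 0]
  jaw: [0, 0]

```text
time: 7.72
tool_pos: [558.8, -129.2, 121.5]
tcp_rot: [180.0, 0.1, 85.9]
ft_force: [-0.0, -5.9, -0.7]
finger_gap: 0.0
grip_force: 2.7
```

>>> apply_moves:
  angular:
    - [0, 0, 0]
    - [0, 0, 0]
    - [0, 0, 0]
    - [0, 0, 0]
    - [0, 0, 0]
    - [0, 0, 0]
  travel:
    - [0.002, 0.025, 0]
    - [0.002, 0.025, 0]
    - [0.002, 0.025, 0]
    - [0.002, 0.025, 0]
    - [0.002, 0.025, 0]
    - [0, 0, 0]
  jaw: [0, 0, 0, 0, 0, 0]

```text
time: 8.48
tool_pos: [559.2, -123.3, 121.4]
tcp_rot: [-180.0, -0.0, 85.9]
ft_force: [-0.8, -2.1, 0.6]
finger_gap: -0.1
grip_force: 0.6
```

>>> apply_moves:
  angular:
    - [0, 0, 0]
    - [0, 0, 0]
    - [0, 0, 0]
    - [0, 0, 0]
    - [0, 0, 0]
  travel:
    - [0.002, 0.025, 0]
    - [0.002, 0.025, 0]
    - [0.002, 0.025, 0]
    - [0.002, 0.025, 0]
    - [0, 0, 0]
  jaw: [0, 0, 0, 0, 0]

```text
time: 9.1
tool_pos: [559.6, -119.3, 121.5]
tcp_rot: [180.0, -0.0, 85.9]
ft_force: [0.8, 0.3, 0.4]
finger_gap: -0.1
grip_force: 0.0
```

>>> apply_moves:
  angular:
    - [0, 0, 0]
    - [0, 0, 0]
    - [0, 0, 0]
    - [0, 0, 0]
    - [0, 0, 0]
  travel:
    - [0.002, 0.025, 0]
    - [0.002, 0.025, 0]
    - [0.002, 0.025, 0]
    - [0.002, 0.025, 0]
    - [0, 0, 0]
  jaw: [0, 0, 0, 0, 0]

```text
time: 9.72
tool_pos: [559.9, -115.5, 121.5]
tcp_rot: [-180.0, -0.0, 85.9]
ft_force: [-0.2, 0.2, -0.4]
finger_gap: -0.2
grip_force: 0.0
```

>>> apply_moves:
  angular:
    - [0, 0, 0]
    - [0, 0, 0]
  travel:
    - [0.002, 0.025, 0]
    - [0, 0, 0]
  jaw: [0, 0]

```text
time: 9.98
tool_pos: [560.0, -114.5, 121.5]
tcp_rot: [180.0, -0.0, 85.9]
ft_force: [0.6, 0.1, -1.2]
finger_gap: -0.0
grip_force: 0.0
```

>>> apply_moves:
  angular:
    - [0, 0, 0]
    - [0, 0, 0]
  travel:
    - [0.002, 0.025, 0]
    - [0, 0, 0]
  jaw: [0, 0]

```text
time: 10.22
tool_pos: [560.0, -113.9, 121.5]
tcp_rot: [180.0, 0.0, 85.9]
ft_force: [-0.0, -2.9, -0.4]
finger_gap: 0.0
grip_force: 1.3
```

>>> apply_moves:
  angular:
    - [0, 0, 0]
    - [0, 0, 0]
    - [0, 0, 0]
    - [0, 0, 0]
    - [0, 0, 0]
    - [0, 0, 0]
    - [0, 0, 0]
    - [0, 0, 0]
    - [0, 0, 0]
    - [0, 0, 0]
  travel:
    - [0.002, 0.025, 0]
    - [0.002, 0.025, 0]
    - [0.002, 0.025, 0]
    - [0.002, 0.025, 0]
    - [0.002, 0.025, 0]
    - [0.002, 0.025, 0]
    - [0.002, 0.025, 0]
    - [0.002, 0.025, 0]
    - [0.002, 0.025, 0]
    - [0, 0, 0]
  jaw: [0, 0, 0, 0, 0, 0, 0, 0, 0, 0]

```text
time: 11.48
tool_pos: [560.8, -104.2, 121.5]
tcp_rot: [180.0, -0.0, 85.9]
ft_force: [0.1, 0.4, -0.9]
finger_gap: -0.3
grip_force: 0.0
```

>>> apply_moves:
  angular:
    - [0, 0, 0]
    - [0, 0, 0]
  travel:
    - [0.002, 0.025, 0]
    - [0, 0, 0]
  jaw: [0, 0]

```text
time: 11.72
tool_pos: [560.9, -103.5, 121.5]
tcp_rot: [-180.0, -0.0, 85.9]
ft_force: [0.6, -0.6, -0.7]
finger_gap: -0.1
grip_force: 0.0
```

```bash
python3 - <<'E'
from bench import r
import cv2
a=r.snapshot("side")["color"][120:340,250:480];b=r.snapshot("scene")["color"][60:280,200:430]
cv2.imwrite("pics/p4.png",cv2.resize(cv2.hconcat([a,b]),(800,383),interpolation=cv2.INTER_CUBIC)[...,::-1]);s=r.sense();print(s["tool_pos"],s["ft_force"])
E
```

```text
[ 560.83304445 -103.57323079  121.47057056] [-0.37148968 -1.22671406 -0.36734606]
```

View pics/p4.png

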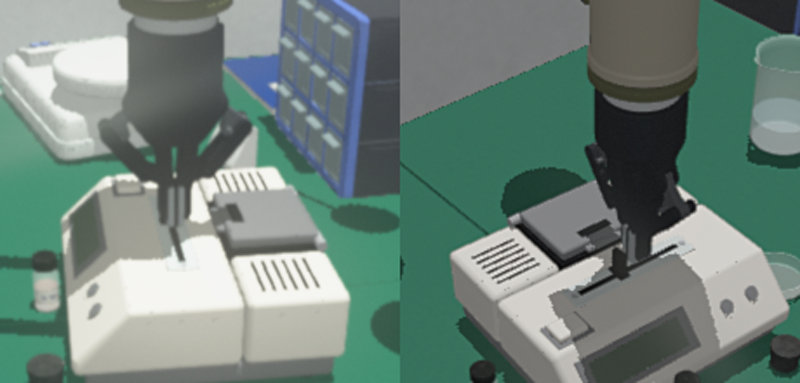

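The tab (scene half, about (620,262)) stands a few mm ahead of the fingers, at rest, with no force on them. I'll retract, lift and go above the key.

>>> apply_moves:
  angular:
    - [0, 0, 0]
    - [0, 0, 0]
    - [0, 0, 0]
    - [0, 0, 0]
    - [0, 0, 0]
    - [0, 0, 0]
    - [0, 0, 0]
  travel:
    - [0, -0.125, 0]
    - [0, 0, 0.6]
    - [0, 0, 0.6]
    - [-0.19, 0.87, 0]
    - [-0.19, 0.87, 0]
    - [-0.19, 0.88, 0]
    - [0, 0, 0]
  jaw: [0, 0, 0, 0, 0, 0, 0]

```text
time: 12.7
tool_pos: [537.6, -2.0, 169.5]
tcp_rot: [-180.0, -0.0, 86.1]
ft_force: [-0.2, -0.9, -0.9]
finger_gap: 0.3
grip_force: 0.0
```

```bash
python3 - <<'E'
from h import *
from bench import r
import cv2
s=r.sense();print(s["tool_pos"],s["ft_force"]);a=np.radians(-4.1);R=np.array([[np.cos(a),-np.sin(a)],[np.sin(a),np.cos(a)]])
im={n:r.snapshot(n) for n in("scene","side")}
for t in(42,58,74):
    X=np.r_[R@[-20,t-46]+[581.2,-97.2],113]
    u=[np.array(proj(im[n],X)) for n in im];f=800/460
    print(t,(u[0]-[200,60])*f+[400,0],(u[1]-[250,120])*f)
a=im["side"]["color"][120:340,250:480];b=im["scene"]["color"][60:280,200:430]
cv2.imwrite("pics/p5.png",cv2.resize(cv2.hconcat([a,b]),(800,383),interpolation=cv2.INTER_CUBIC)[...,::-1])
E
```

```text
[537.64118226  -2.03397951 169.52394745] [-0.22897658 -0.90122677 -0.85858007]
42 [634.03311077 241.67581302] [172.60440027 202.83368029]
58 [619.78419622 248.65712272] [169.88785456 194.46097376]
74 [605.30770204 255.74993592] [167.26650605 186.38167599]
```

View pics/p5.png

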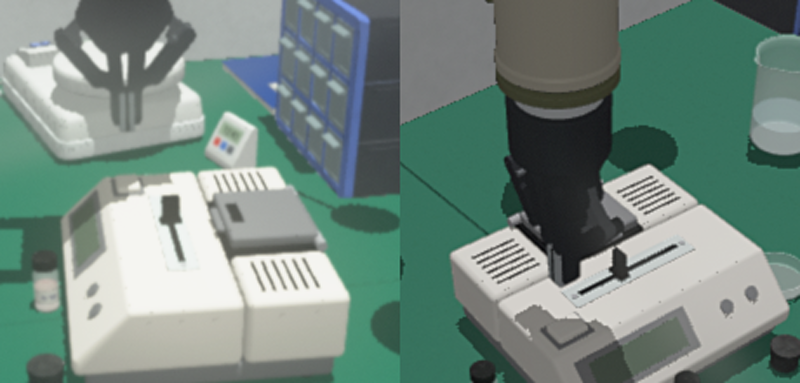

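The tab top is at about (620,249) in the scene half, which matches the prediction for 58 mm. The fingers are above the key. Next I'll press it.

>>> apply_moves:
  angular:
    - [0, 0, 0]
    - [0, 0, 0]
    - [0, 0, 0]
    - [0, 0, 0]
    - [0, 0, 0]
    - [0, 0, 0]
  travel:
    - [0, 0, -0.4]
    - [0, 0, -0.4]
    - [0, 0, -0.4]
    - [0, 0, -0.1]
    - [0, -0.02, -0.05]
    - [0, 0, 0]
  jaw: [0, 0, 0, 0, 0, 0]

```text
time: 13.55
tool_pos: [538.3, -4.6, 115.9]
tcp_rot: [180.0, 0.0, 85.9]
ft_force: [-1.4, -0.3, 1.7]
finger_gap: 0.3
grip_force: 1.1
```

>>> apply_moves:
  angular:
    - [0, 0, 0]
    - [0, 0, 0]
    - [0, 0, 0]
  travel:
    - [0, 0, -0.025]
    - [0, 0, -0.025]
    - [0, 0, 0]
  jaw: [0, 0, 0]

```text
time: 13.92
tool_pos: [538.5, -4.6, 114.0]
tcp_rot: [179.9, 0.0, 85.9]
ft_force: [-0.4, -0.4, 3.6]
finger_gap: -0.0
grip_force: 2.0
```

Key travel is about 3 mm so far. I'll press on until it bottoms.

>>> apply_moves:
  angular:
    - [0, 0, 0]
    - [0, 0, 0]
    - [0, 0, 0]
  travel:
    - [0, 0, -0.025]
    - [0, 0, -0.025]
    - [0, 0, 0]
  jaw: [0, 0, 0]

```text
time: 14.3
tool_pos: [538.6, -4.6, 112.9]
tcp_rot: [179.9, 0.0, 85.9]
ft_force: [-5.4, -0.6, 13.6]
finger_gap: -0.1
grip_force: 6.7
```

Bottomed at 13.6 N, above the 5 N for fully down. Lift clear and check.

>>> apply_moves:
  angular:
    - [0, 0, 0]
    - [0, 0, 0]
    - [0, 0, 0]
    - [0, 0, 0]
    - [0, 0, 0]
    - [0, 0, 0]
  travel:
    - [0, 0, 0.2]
    - [0, 0, 0.6]
    - [0, 0, 1]
    - [0, 0, 1]
    - [0, 0, 0]
    - [0, 0, 0]
  jaw: [0, 0, 0, 0, 0, 0]

```text
time: 15.05
tool_pos: [537.6, -4.5, 222.6]
tcp_rot: [-179.9, -0.0, 85.9]
ft_force: [-0.9, 0.0, -1.2]
finger_gap: -0.2
grip_force: 0.0
```

```bash
python3 - <<'E'
from bench import r
import cv2
a=r.snapshot("side")["color"][120:340,250:480];b=r.snapshot("scene")["color"][120:340,200:430]
cv2.imwrite("pics/p6.png",cv2.resize(cv2.hconcat([a,b]),(800,383),interpolation=cv2.INTER_CUBIC)[...,::-1]);s=r.sense();print(s["tool_pos"],s["ft_force"])
E
```

```text
[537.03813295  -4.48093584 221.57598631] [-0.55855828  0.73850523 -0.32289887]
```

View pics/p6.png

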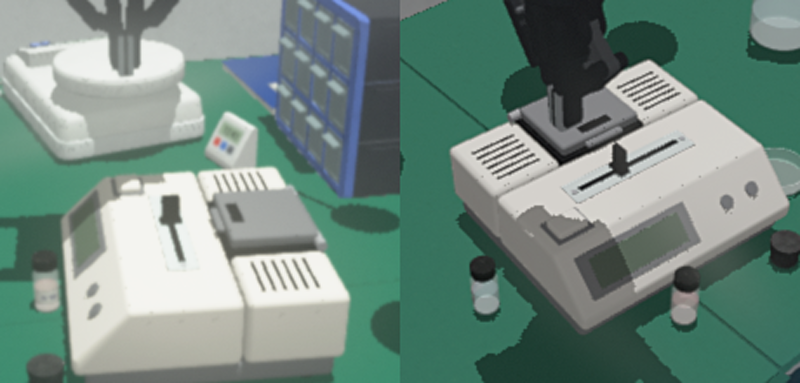

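The lid is shut, and the tab is unchanged in its third click (side half, about (170,205)). The key is up again at (567,228) in the scene half, and the small things stand where they were.

```bash
python3 -c "
from bench import r
print(r.hand_in())"
```

```text
the job is handed in; nothing more can be done
None
```

I pressed the lid shut, left the attenuator tab in its third click, pressed the read key fully down and let it come back up, and handed the job in; `hand_in` gave no verdict.

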